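# Check the stop of a cart brake lever

## Robot

A 6-joint arm with a two-finger parallel gripper is mounted at the origin on the work surface. World frame = base frame: x ahead of the robot, y to its left, z up, the work surface at z = 0. Lengths are in m, angles in rad, forces in N, time in s.
With the tool pointing down it reaches from about 0.425 to 0.95 m from the base axis. Payload 14.7 kg.
Tool frame: the origin (TCP) lies on the mounting face of the last link; the fingertips stand 173 mm ahead of it and the grasp point (between the pads) lies 155 mm ahead of it; x points along the fingers, y is the direction in which the jaws open and shut, and the axes are right-handed (so a half turn about x gives the same grasp; the last joint's range is limited). The gripper opens to 85 mm and grips with 20 to 120 N. Pads are 22 mm wide; open, the fingers measure 114 mm over their backs; the gripper's body (76 mm by 85 mm) begins 54 mm behind the grasp point. The pads swing forward as they close: fully open they stand 13 mm farther back than shut.
Start: joints at [1.201, 0.48, 1.596, -0, 1.065, -0.047], TCP at [0.206, 0.616, 0.405] pointing down, gripper open.
Joint ranges: [-2.75, 2.75], [-0.82, 2.05], [0.23, 2.67], [-1.56, 4.7], [0.09, 2.69], [-2.92, 2.92]. Speed limits (rad/s): [1.89, 1.89, 2.39, 3.01, 3.01, 3.01].

## Interface

Orientations are given as a unit quaternion [x, y, z, w].
In Python, from station import env gives the robot as it stands.
- The arm moves only by the tool step_arm, never from a script. Its argument "increments" is a list that holds one entry, the list of rows, each a list of 6 numbers: the shift along the tool's x, y, z in m, then the turn, a rotation vector about the tool's x, y, z in degrees. In form: [[[tx, ty, tz, ax, ay, az], ...]]. A call has exactly 8 rows; each row shifts and turns the commanded pose from where the row before left it, along the tool's axes as they then stand; what a row does not reach is not made up. A row lasts 1/8 s, in which the tool goes at most 62.5 mm and 10.7 degrees, less where a joint would pass 70% of its speed; a pose out of reach is approached as far as the arm can. A call is refused whole if a number of a shift passes 0.0625 or a number of a turn 10.7, either way. A call with a gripper value outside its range is refused whole. "gripper" is the opening, from 0 (shut) to 1 (fully open), set as the call begins (left out, the last holds). The fingers move at their own pace and stop on an object; "force" is the grip in N (left out, the last holds). Time passes only in rows, so rows that do not move let the fingers close, or fill a call up. It gives the time, the measured TCP pose, the force and the opening at its end, in the units of the state.
- env.state(): the state, without advancing time (a new reading comes with each control period).
- env.capture(name): name is "side" or "top" or "wrist"; returns the picture (480x640x3 uint8, red, green, blue); there is no depth.
- env.get_calibration(name): a dict with "camera_matrix" (3x3 intrinsics, pixels), "origin" and "rotation" of the camera in the world. Camera axes: x right, y up, looking along -z (the intrinsics and any distortion apply to the point x, -y, -z); pixel columns grow to the right and rows downward; lengths in m; the calibration is good to about 2 mm. A picture is of the moment at which its call begins: read the wrist's pose just before it. get_calibration takes no time and is no camera call; for the wrist camera it gives the pose at the moment of the call.
- env.job_done(): hands the job in, once; it reports no verdict.
The state is a dict: "clock": time; "joint_positions": joint angles; "joint_vel": joint speeds; "tau": joint torques, N m; "tool_pos": TCP position; "tool_rot": TCP orientation; "wrist_force": force on the tool from outside, world axes, zero at the start; "torque": the same for the moment, N m; "opening": finger opening in m.
Only numpy, scipy, OpenCV 4.12 (cv2) and the standard library are available. Lean on these libraries where they do the work, as an engineer would, in place of code of your own. Each camera call takes 0.05 s, during which the arm holds its last target.

## Task

The end of a tray cart's push bar is clamped in the bench stand for its brake check. With the outside of the fingers, press the brake lever in until it is firmly up against its stop screw, let it spring fully out again, then press it in a second time and finish while holding it there, so that the gap to the bar can be gauged. Do not grip the lever, touch the bar or force the lever hard, and leave the other things on the bench alone.

Things in the scene. Friction and masses are not known exactly. Their poses are not given: they have to be found in the camera images.
- stand: Bench stand, fixed: grey-painted steel base plate 150 (x) by 330 (y) by 12 mm with two dark steel clamp posts, 132 mm high, at y = -70 and -135 mm. Origin on the bench, 5 mm in x and y from the plate's middle; z up. Stand frame: y runs along the push bar towards its grip end, +x is the lever's side, away from the robot.
- bar: Push-bar end and lever bracket, fixed in the stand, not to be touched. Origin and axes of the stand. Steel tube 22 mm across along y at x = 0, axis 110 mm above the bench, y = -170 to 155 mm; ribbed black rubber grip 37 mm across, y = 36 to 154 mm; dark steel bracket, y = -33 to 29 mm, out to x = 56 mm, up to 128 mm above the bench.
- blade: Brake lever, aluminium, at the bar's height (110 mm above the bench). Origin on its pivot, a vertical pin at x = 46, y = -20 mm in the stand frame; its axes equal the stand's when the lever is out and turn with it. Own frame: cranked arm from the pivot to (31, 50) mm, then a flat blade 10 mm thick (x = 26 to 36), 16 mm high, along y to 141 mm, ending in a 20 mm ball.
- lever (a joint): Angle of the lever in rad: 0 fully out, where its spring holds it, growing as it is pressed towards the bar. It meets the stop screw somewhere between 0.17 and 0.31, differently each time, leaving 7 to 25 mm between lever and grip. Its spring takes about 3 N at the press spot, rising to about 6 N at the stop; the stop itself is hard.
- press_spot (a point): Where a hand presses: on the outer face of the blade, mid height, 105 mm along y from the pivot. It turns with the lever; its x axis points outward, away from the bar, z up. Pressed towards the bar it swings 20 to 34 mm about the pivot before the lever stops. The 40 mm in front of it is free.
- stop_screw: Stop screw, fixed in the bracket: 12 mm hexagon bolt head facing the lever's arm near the pivot, at y = 21 mm in the stand frame, 110 mm above the bench. Origin in the middle of its end face, x axis pointing out of it. A round pad on the inside of the arm comes to bear on it; how far it is screwed out (x = 45 to 50.5 mm) sets where the lever stops.
- bowl: Stainless bowl, 116 mm across, 48 mm high, standing loose beyond the stand; leave alone. Origin under its centre.
- pin_tray: Black tray of brass pins, 75 by 110 by 18 mm, loose beyond the stand; leave alone. Origin under its centre.
- plug_gauge: Steel plug gauge standing upright, 26 mm across, 70 mm high, loose, beyond the bracket end of the lever; leave alone. Origin under its centre.
- wrench: Steel wrench, 160 mm long, lying loose beyond the bar's grip end; leave alone. Origin under its middle.

How it is judged:
By the outcome, as a careful person would: the job done as asked, in the order asked, and still so for the second after the job is handed in, while the arm keeps its last pose, push and grip.
It also fails if it takes over 54 s, if anything falls off the work surface, if the arm or the gripper's body presses on something with over 40 N, if the wrist force passes 120 N, or if a joint passes its speed limit or range.

## Working session

There is one attempt and no reset: what is moved stays moved. The work goes in short steps, Python scripts to look and compute and a tool call to move; the robot and the scene stay as the last step left them, time stands still between calls to the robot, and variables do not carry over. Pictures are saved under pics/ and viewed, and the job is handed in when it is done.

Besides the shell and the picture viewer there is one more tool, called after ">>>" as name([rows], argument=value, ...), one row to a line, values as JSON. step_arm: Moves the arm, as the interface text tells. Its arguments: {"type":"object","properties":{"increments":{"type":"array","items":{"type":"array","items":{"type":"array","items":{"type":"number"}}}},"gripper":{"type":"number"},"force":{"type":"number"}},"required":["increments"]}

```bash
mkdir -p pics; ls
python3 - <<'E'
from station import env
import cv2
s=env.state();print({k:(v if not hasattr(v,'round') else v) for k,v in s.items()})
for n in ['side','top']:
    cv2.imwrite(f'pics/{n}0.png',env.capture(n)[:,:,::-1]);print(n,env.get_calibration(n))
E
```

```text
pics
{'clock': 0.0, 'joint_positions': array([ 1.20136585e+00,  4.80865613e-01,  1.59690397e+00, -6.67045796e-06,
        1.06509494e+00, -4.65598364e-02]), 'joint_vel': array([-5.14852366e-05,  1.15507697e-03,  8.47300454e-04, -8.46565180e-04,
       -7.19309193e-04, -1.89188554e-05]), 'tau': array([-2.45606003e-03, -9.50606275e+01, -4.30208373e+01, -4.59687853e-04,
        1.12507248e-02,  1.42045778e-05]), 'tool_pos': array([0.20611798, 0.61622904, 0.40403912]), 'tool_rot': array([ 0.11321527,  0.69800357, -0.11409609,  0.6978219 ]), 'wrist_force': array([ 0.05073308, -0.34425694, -0.16596267]), 'torque': array([-0.00134674, -0.04497606,  0.02935496]), 'opening': 0.08549705092554476}
side {'camera_matrix': array([[594.15922431,   0.        , 315.64132702],
       [  0.        , 594.15922431, 248.68804691],
       [  0.        ,   0.        ,   1.        ]]), 'origin': array([0.34597835, 0.57981572, 0.84266172]), 'rotation': array([-0.08134982,  0.34295424,  0.91412204, -0.2003634 ])}
top {'camera_matrix': array([[510.39149392,   0.        , 312.53199452],
       [  0.        , 510.39149392, 233.11519503],
       [  0.        ,   0.        ,   1.        ]]), 'origin': array([ 0.46629673, -0.00355149,  1.1490007 ]), 'rotation': array([-0.04883954,  0.05174079,  0.70638402, -0.70424372])}
```

View pics/side0.png

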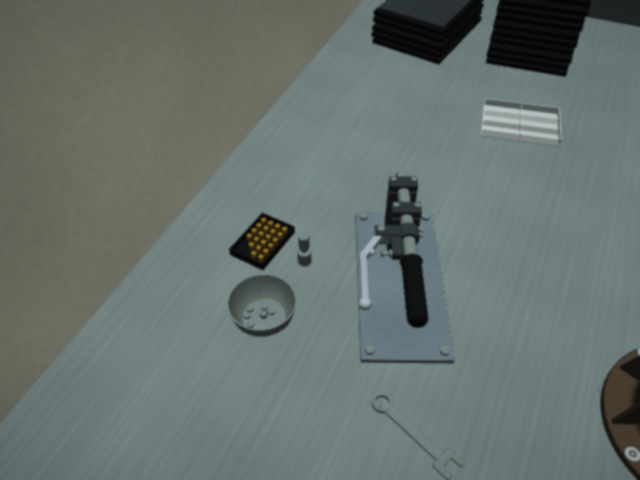

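View pics/top0.png

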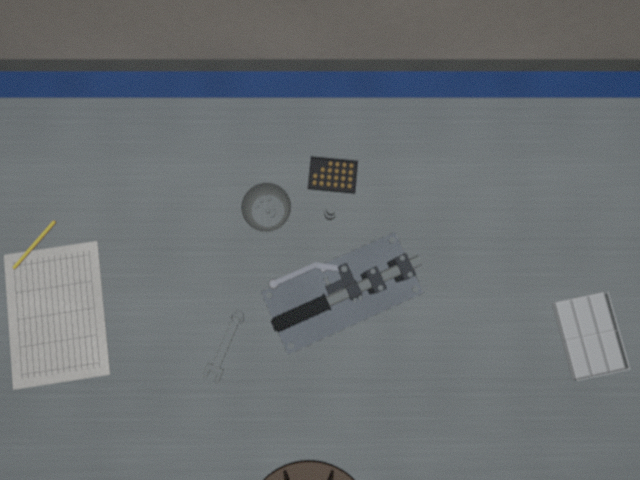

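Run:
```python
import cv2
t=cv2.imread('pics/top0.png')[220:365,250:440]; cv2.imwrite('pics/top0z.png',cv2.resize(t,None,fx=4.2,fy=4.1,interpolation=cv2.INTER_CUBIC))
t=cv2.imread('pics/side0.png')[165:370,340:470]; cv2.imwrite('pics/side0z.png',cv2.resize(t,None,fx=2.9,fy=2.9,interpolation=cv2.INTER_CUBIC))
```

```text
(no output)
```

View pics/top0z.png

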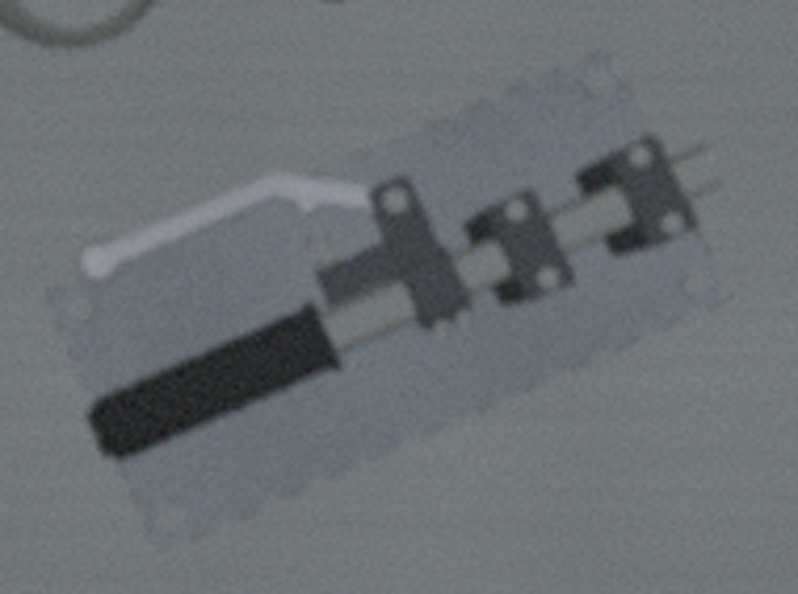

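View pics/side0z.png

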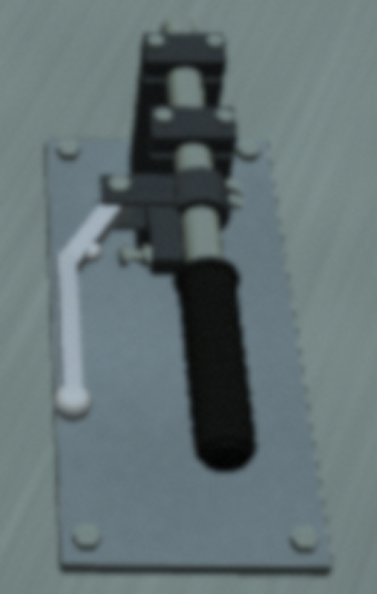

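```bash
cat > h.py <<'E'
import numpy as np
from scipy.spatial.transform import Rotation as R
def ray(cal,uv):
    K=np.array(cal['camera_matrix']);d=np.linalg.inv(K)@[uv[0],uv[1],1.]
    d=R.from_quat(cal['rotation']).as_matrix()@[d[0],-d[1],-d[2]]
    return np.array(cal['origin']),d/np.linalg.norm(d)
def plane(cal,uv,z):
    o,d=ray(cal,uv);return o+d*(z-o[2])/d[2]
def tri(rs):
    A=sum(np.eye(3)-np.outer(d,d) for o,d in rs);b=sum((np.eye(3)-np.outer(d,d))@o for o,d in rs)
    p=np.linalg.solve(A,b);return p,[np.linalg.norm((np.eye(3)-np.outer(d,d))@(p-o)) for o,d in rs]
def proj(cal,p):
    q=R.from_quat(cal['rotation']).as_matrix().T@(np.asarray(p)-cal['origin'])
    v=np.array(cal['camera_matrix'])@[q[0],-q[1],-q[2]];return v[:2]/v[2]
E
python3 - <<'E'
from h import *
from station import env
np.set_printoptions(precision=4,suppress=True)
ct,cs=env.get_calibration('top'),env.get_calibration('side')
T=lambda u,v:(250+u/4.2,220+v/4.1)
S=lambda u,v:(340+u/2.9,165+v/2.9)
pts=dict(ball=((99,262),(72,400),.11),pivscrew=((396,202),(120,184),.13),elbow=((278,183),(67,258),.118),
 b1=((80,308),(87,536),.014),b2=((170,516),(303,538),.014),b3=((693,286),(250,151),.014),b4=((600,80),(68,150),.014),
 p1=((516,210),(163,114),.134),p2=((547,276),(227,115),.134),p3=((640,155),(154,40),.134),p4=((671,222),(213,40),.134))
for k,(a,b,z) in pts.items():
    print(k,*tri([ray(ct,T(*a)),ray(cs,S(*b))]),plane(ct,T(*a),z),plane(cs,S(*b),z))
E
```

```text
ball [0.5107 0.0709 0.1129] [np.float64(0.0006144674822530883), np.float64(0.000614467482253176)] [0.5114 0.0712 0.11  ] [0.5108 0.0688 0.11  ]
pivscrew [ 0.539  -0.0715  0.1267] [np.float64(0.00045992548820737755), np.float64(0.00045992548820757747)] [ 0.5392 -0.0712  0.13  ] [ 0.5377 -0.0686  0.13  ]
elbow [ 0.5488 -0.0155  0.1168] [np.float64(0.0009121480277797905), np.float64(0.0009121480277798523)] [ 0.5496 -0.0152  0.118 ] [ 0.5476 -0.0146  0.118 ]
b1 [0.4901 0.0875 0.018 ] [np.float64(0.0007762321680971235), np.float64(0.0007762321680971597)] [0.491 0.088 0.014] [0.4901 0.0849 0.014 ]
b2 [0.381  0.0401 0.0195] [np.float64(0.0005265642021782207), np.float64(0.0005265642021781246)] [0.3811 0.0404 0.014 ] [0.3807 0.0363 0.014 ]
b3 [ 0.5007 -0.2342  0.0179] [np.float64(0.0009243311209198023), np.float64(0.0009243311209198092)] [ 0.5017 -0.2348  0.014 ] [ 0.5005 -0.2383  0.014 ]
b4 [ 0.6129 -0.189   0.0139] [np.float64(0.0011254386252326468), np.float64(0.0011254386252325219)] [ 0.614  -0.1887  0.014 ] [ 0.6117 -0.189   0.014 ]
p1 [ 0.5343 -0.1278  0.1339] [np.float64(0.0005931456028065599), np.float64(0.0005931456028065743)] [ 0.5349 -0.1277  0.134 ] [ 0.5337 -0.1278  0.134 ]
p2 [ 0.5012 -0.142   0.134 ] [np.float64(0.001808963561194983), np.float64(0.001808963561195082)] [ 0.503  -0.1417  0.134 ] [ 0.4994 -0.1424  0.134 ]
p3 [ 0.5613 -0.1875  0.1326] [np.float64(0.000325313876074285), np.float64(0.0003253138760741871)] [ 0.5615 -0.1872  0.134 ] [ 0.5606 -0.1861  0.134 ]
p4 [ 0.5284 -0.2011  0.1336] [np.float64(0.0004588609504969185), np.float64(0.00045886095049686053)] [ 0.5289 -0.2009  0.134 ] [ 0.5279 -0.2008  0.134 ]
```

```bash
cat >> h.py <<'E'
np.set_printoptions(precision=4,suppress=True)
# fit of stand frame (from features) 
Y=np.array([-.405,.914,0]);Y/=np.linalg.norm(Y)
# mean of bolts/posts directions computed in fit()
def fit():
    import itertools
    b={'b1':(.4901,.0875),'b2':(.381,.0401),'b3':(.5007,-.2342),'b4':(.6129,-.189),'p1':(.5343,-.1278),'p2':(.5012,-.142),'p3':(.5613,-.1875),'p4':(.5284,-.2011),'piv':(.539,-.0715)}
    # stand coordinates (mm): posts at y -70,-135, bolts symmetric about plate centre (unknown +-5)
    P={k:np.array(v) for k,v in b.items()}
    ang=[]
    for a,c in [('b1','b4'),('b2','b3'),('p1','p3'),('p2','p4')]:
        d=P[a]-P[c];ang.append((np.arctan2(-d[0],d[1]),np.linalg.norm(d)))
    return np.array(ang)
def goto(s,pos,yaw):
    """tool x down, tool y at world yaw; returns tool-frame shift and rotvec deg"""
    Rt=np.column_stack([[0,0,-1],[np.cos(yaw),np.sin(yaw),0],np.cross([0,0,-1],[np.cos(yaw),np.sin(yaw),0])])
    R0=R.from_quat(s['tool_rot']).as_matrix()
    return R0.T@(np.asarray(pos)-s['tool_pos']),np.degrees(R.from_matrix(R0.T@Rt).as_rotvec()),Rt.T@(np.asarray(pos)-s['tool_pos'])
E
python3 - <<'E'
from h import *
from station import env
a=fit();print(np.degrees(a[:,0]),a[:,1]); al=np.average(a[:,0],weights=a[:,1]);print(np.degrees(al))
X=np.array([np.cos(al),np.sin(al)]);Y=np.array([-X[1],X[0]])
O=np.array([.539,-.0715])-.046*X+.020*Y
mp=np.array([.5312,-.1646]) # mid of posts -> (0,-102.5)
O2=np.mean([[.5343,-.1278],[.5012,-.142],[.5613,-.1875],[.5284,-.2011]],axis=0)+.1025*Y
print(O,O2)
O=(O+O2)/2; piv=O+.046*X-.02*Y
for n,p in [('ball',(.5107,.0709)),('elbow',(.5488,-.0155))]: 
    d=np.array(p)-piv; print(n,d@X,d@Y)
spot=piv+.036*X+.105*Y;print('piv',piv,'spot',spot)
s=env.state();print(R.from_quat(s['tool_rot']).as_matrix())
pos=np.r_[piv+.0655*X+.105*Y,.30+.0]
for y in (al,al+np.pi):print(pos,goto(s,pos,y))
E
```

```text
[23.9471 23.5757 24.3354 24.7136] [0.3025 0.2993 0.0655 0.0651]
23.898151338018568
[ 0.4888 -0.0718] [ 0.4898 -0.0709]
ball 0.03119210021363323 0.14140574525438704
elbow 0.03102398953410077 0.04697830359255113
piv [ 0.5395 -0.071 ] spot [0.5298 0.0396]
[[-0.0004  0.3172  0.9483]
 [-0.001   0.9483 -0.3172]
 [-1.     -0.0011 -0.    ]]
[0.5568 0.0515 0.3   ] (array([ 0.1046, -0.4242,  0.5117]), array([47.6057,  0.0242,  0.0602]), array([0.1041, 0.0918, 0.6584]))
[0.5568 0.0515 0.3   ] (array([ 0.1046, -0.4242,  0.5117]), array([-132.3942,   -0.0738,    0.0297]), array([ 0.1041, -0.0918, -0.6584]))
```

>>> step_arm([
  [[0, -0.0265, 0.032, 0, 0, 0], [0, -0.0265, 0.032, 0, 0, 0], [0, -0.0265, 0.032, 0, 0, 0], [0, -0.0265, 0.032, 0, 0, 0], [0, -0.0265, 0.032, 0, 0, 0], [0, -0.0265, 0.032, 0, 0, 0], [0, -0.0265, 0.032, 0, 0, 0], [0, -0.0265, 0.032, 0, 0, 0]],
], gripper=0, force=60)

```text
clock: 1.1
tool_pos: [0.3822, 0.3329, 0.4046]
tool_rot: [0.114, 0.698, -0.114, 0.698]
wrist_force: [0.7, 1.2, -0.3]
opening: -0.0001
```

>>> step_arm([
  [[0, -0.0265, 0.032, 0, 0, 0], [0, -0.0265, 0.032, 0, 0, 0], [0, -0.0265, 0.032, 0, 0, 0], [0, -0.0265, 0.032, 0, 0, 0], [0, -0.0265, 0.032, 0, 0, 0], [0, -0.0265, 0.032, 0, 0, 0], [0, -0.0265, 0.032, 0, 0, 0], [0, -0.0265, 0.032, 0, 0, 0]],
])

```text
clock: 2.1
tool_pos: [0.5577, 0.0506, 0.4045]
tool_rot: [0.114, 0.698, -0.114, 0.698]
wrist_force: [0.1, 0.6, -0.7]
opening: 0.0003
```

>>> step_arm([
  [[0, 0, 0, 8, 0, 0], [0, 0, 0, 8, 0, 0], [0, 0, 0, 8, 0, 0], [0, 0, 0, 8, 0, 0], [0, 0, 0, 8, 0, 0], [0, 0, 0, 7.6, 0, 0], [0, 0, 0, 0, 0, 0], [0, 0, 0, 0, 0, 0]],
])

```text
clock: 3.1
tool_pos: [0.5572, 0.0519, 0.4046]
tool_rot: [0.385, 0.593, -0.385, 0.593]
wrist_force: [-0.5, -0.3, -0.9]
opening: 0.0003
```

Run:
```python
from h import *
from station import env
import cv2
print(env.state()['tool_pos'],env.get_calibration('wrist'))
for n in ['side','wrist']:
    cv2.imwrite(f'pics/{n}1.png',env.capture(n)[:,:,::-1])
```

```text
[0.5572 0.0519 0.4046] {'camera_matrix': array([[432.772 ,   0.    , 318.4674],
       [  0.    , 432.772 , 241.4102],
       [  0.    ,   0.    ,   1.    ]]), 'origin': array([0.5249, 0.1247, 0.3732]), 'rotation': array([-0.1544, -0.0331,  0.2058,  0.9658])}
```

View pics/side1.png

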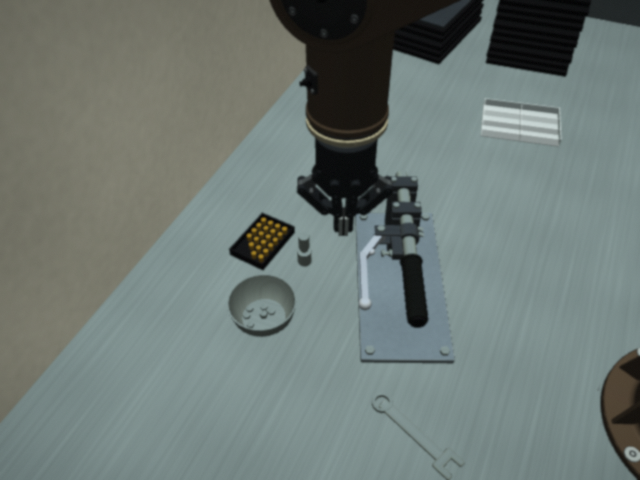

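View pics/wrist1.png

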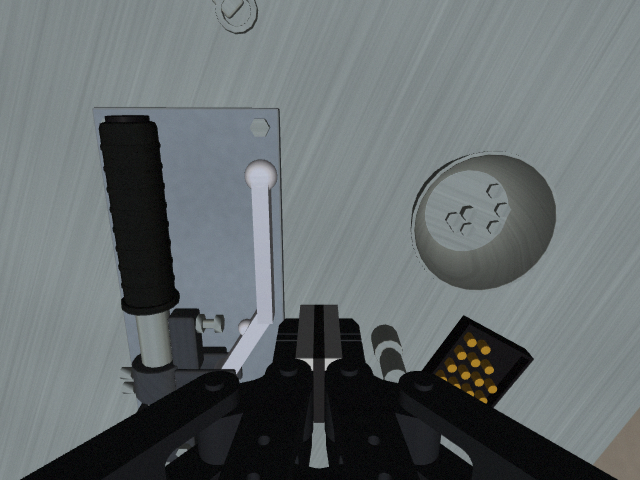

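Run:
```python
from h import *
from station import env
cs=env.get_calibration('side');cw=env.get_calibration('wrist')
for z in (.23,.25,.27,.29,.31,.33,.35): print(z,proj(cs,[.5572,.0519,z]),proj(cw,[.5572,.0519,z]))
import cv2
t=cv2.imread('pics/side1.png')[130:250,280:440]; cv2.imwrite('pics/side1z.png',cv2.resize(t,None,fx=5,fy=5,interpolation=cv2.INTER_CUBIC))
```

```text
0.23 [342.9004 232.4449] [317.5138 324.6586]
0.25 [343.2365 222.5841] [317.4197 354.8112]
0.27 [343.5852 212.3548] [317.2965 394.2815]
0.29 [343.9471 201.7362] [317.1282 448.1778]
0.31 [344.3231 190.7054] [316.8847 526.1776]
0.33 [344.714 179.238] [316.5009 649.1069]
0.35 [345.1206 167.3075] [315.8065 871.4899]
```

View pics/side1z.png

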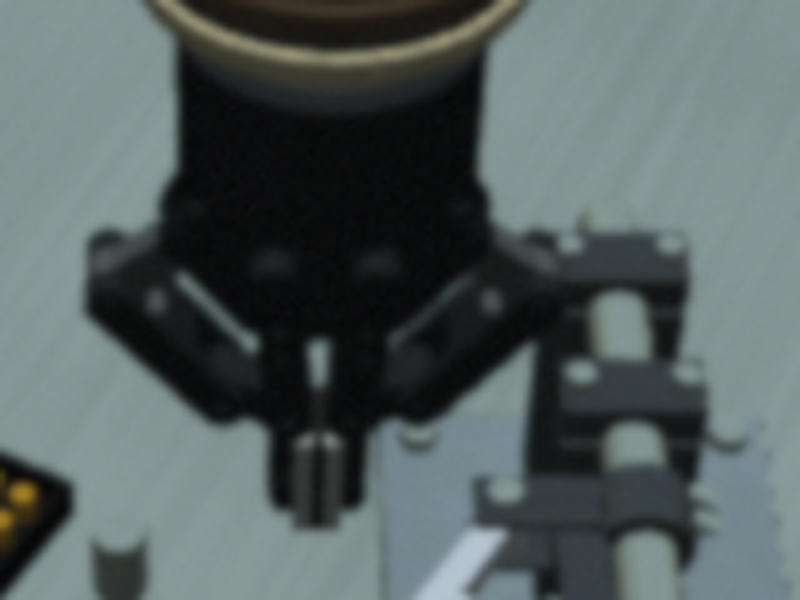

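>>> step_arm([
  [[0.017, 0, 0, 0, 0, 0], [0.017, 0, 0, 0, 0, 0], [0.017, 0, 0, 0, 0, 0], [0.017, 0, 0, 0, 0, 0], [0.017, 0, 0, 0, 0, 0], [0.017, 0, 0, 0, 0, 0], [0.017, 0, 0, 0, 0, 0], [0.017, 0, 0, 0, 0, 0]],
])

```text
clock: 4.2
tool_pos: [0.5572, 0.0519, 0.2676]
tool_rot: [0.386, 0.593, -0.386, 0.593]
wrist_force: [0.3, 0.3, -0.4]
opening: 0.0004
```

>>> step_arm([
  [[0, -0.001, 0, 0, 0, 0], [0, -0.001, 0, 0, 0, 0], [0, -0.001, 0, 0, 0, 0], [0, -0.001, 0, 0, 0, 0], [0, -0.001, 0, 0, 0, 0], [0, 0, 0, 0, 0, 0], [0, 0, 0, 0, 0, 0], [0, 0, 0, 0, 0, 0]],
])

```text
clock: 5.2
tool_pos: [0.5527, 0.0499, 0.2687]
tool_rot: [0.386, 0.593, -0.386, 0.593]
wrist_force: [0.4, 0.5, -0.8]
opening: 0.0
```

Run:
```python
from h import *
from station import env
import cv2
s=env.state();print(s)
for n in ['side','wrist']:
    cv2.imwrite(f'pics/{n}2.png',env.capture(n)[:,:,::-1])
t=cv2.imread('pics/side2.png')[150:350,290:470]; cv2.imwrite('pics/side2z.png',cv2.resize(t,None,fx=3,fy=3,interpolation=cv2.INTER_CUBIC))
```

```text
{'clock': 5.2, 'joint_positions': array([ 0.0354,  0.5267,  1.9359, -0.    ,  0.679 , -0.3818]), 'joint_vel': array([-0.0001,  0.0003, -0.0001, -0.0005, -0.0009,  0.0006]), 'tau': array([ -0.0114, -85.9063, -29.277 ,  -0.0003,   0.0016,   0.0001]), 'tool_pos': array([0.5527, 0.0499, 0.2687]), 'tool_rot': array([ 0.3856,  0.5927, -0.3856,  0.5927]), 'wrist_force': array([ 0.3985,  0.4505, -0.7925]), 'torque': array([-0.0229,  0.0461,  0.0043]), 'opening': 2.096728913921459e-05}
```

View pics/side2z.png

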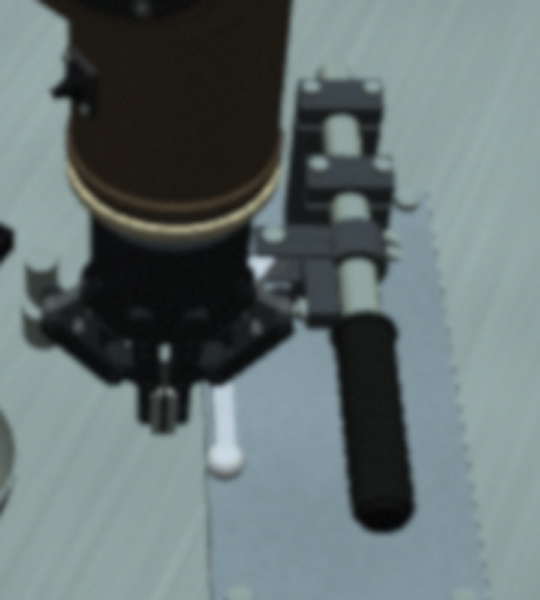

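View pics/wrist2.png

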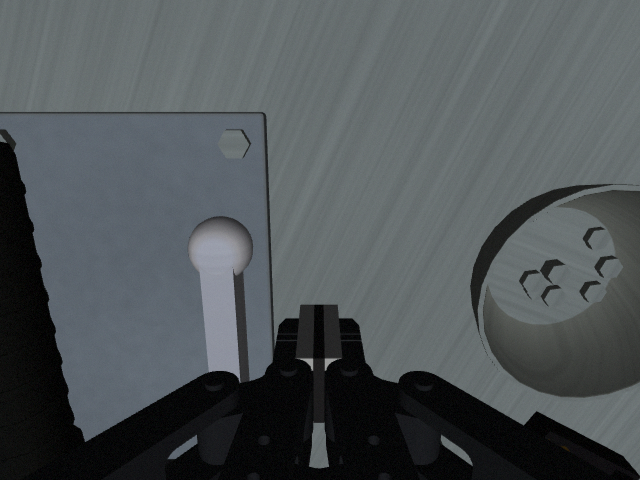

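>>> step_arm([
  [[0, -0.002, 0, 0, 0, 0], [0, -0.002, 0, 0, 0, 0], [0, -0.002, 0, 0, 0, 0], [0, -0.002, 0, 0, 0, 0], [0, -0.001, 0, 0, 0, 0], [0, 0, 0, 0, 0, 0], [0, 0, 0, 0, 0, 0], [0, 0, 0, 0, 0, 0]],
])

```text
clock: 6.3
tool_pos: [0.5445, 0.0463, 0.2687]
tool_rot: [0.386, 0.593, -0.386, 0.593]
wrist_force: [-0.5, 0.4, 0.3]
opening: 0.0001
```

>>> step_arm([
  [[0, -0.001, 0, 0, 0, 0], [0, -0.001, 0, 0, 0, 0], [0, -0.001, 0, 0, 0, 0], [0, 0, 0, 0, 0, 0], [0, 0, 0, 0, 0, 0], [0, 0, 0, 0, 0, 0], [0, 0, 0, 0, 0, 0], [0, 0, 0, 0, 0, 0]],
])

```text
clock: 7.3
tool_pos: [0.5418, 0.045, 0.2687]
tool_rot: [0.386, 0.593, -0.386, 0.593]
wrist_force: [2.3, 1.3, -0.6]
opening: 0.0004
```

>>> step_arm([
  [[0, -0.0016, -0.0008, -0.86, 0, 0], [0, -0.0016, -0.0008, -0.86, 0, 0], [0, -0.0016, -0.0008, -0.86, 0, 0], [0, -0.0016, -0.0008, -0.86, 0, 0], [0, -0.0016, -0.0008, -0.86, 0, 0], [0, -0.0016, -0.0008, -0.86, 0, 0], [0, -0.0016, -0.0008, -0.86, 0, 0], [0, -0.0016, -0.0008, -0.86, 0, 0]],
])

```text
clock: 8.3
tool_pos: [0.5273, 0.0449, 0.2687]
tool_rot: [0.349, 0.615, -0.349, 0.615]
wrist_force: [2.6, -0.6, -0.6]
opening: 0.0005
```

>>> step_arm([
  [[0, -0.0011, -0.0005, -0.57, 0, 0], [0, -0.0011, -0.0005, -0.57, 0, 0], [0, -0.0011, -0.0005, -0.57, 0, 0], [0, -0.0011, -0.0005, -0.57, 0, 0], [0, 0, 0, 0, 0, 0], [0, 0, 0, 0, 0, 0], [0, 0, 0, 0, 0, 0], [0, 0, 0, 0, 0, 0]],
])

```text
clock: 9.3
tool_pos: [0.5226, 0.0443, 0.2687]
tool_rot: [0.337, 0.622, -0.337, 0.622]
wrist_force: [4.0, -0.2, 0.3]
opening: 0.0002
```

>>> step_arm([
  [[0, -0.0005, -0.00025, -0.28, 0, 0], [0, -0.0005, -0.00025, -0.28, 0, 0], [0, -0.0005, -0.00025, -0.28, 0, 0], [0, 0, 0, 0, 0, 0], [0, 0, 0, 0, 0, 0], [0, 0, 0, 0, 0, 0], [0, 0, 0, 0, 0, 0], [0, 0, 0, 0, 0, 0]],
])

```text
clock: 10.3
tool_pos: [0.5209, 0.0441, 0.2687]
tool_rot: [0.332, 0.624, -0.332, 0.624]
wrist_force: [3.8, -0.4, 0.9]
opening: -0.0001
```

```bash
cat > st.py <<'E'
from h import *
from station import env
s=env.state();M=R.from_quat(s['tool_rot']).as_matrix()
al=np.radians(23.9);yaw=np.arctan2(M[1,1],M[0,1]);X=np.array([np.cos(al),np.sin(al)])
d=s['tool_pos'][:2]-[.5395,-.0710]
c,sn=np.cos(yaw),np.sin(yaw)
print(s['clock'],'theta',yaw-al,'lever-frame',d@[c,sn],d@[-sn,c],'F tool',M.T@s['wrist_force'],s['torque'])
E
python3 st.py
```

```text
10.3 theta 0.1746041189267989 lever-frame 0.04881586831328479 0.10591950114162643 F tool [-0.8791  2.9143  2.4953] [-0.0461 -0.6648 -0.0145]
```

>>> step_arm([
  [[0, -0.0005, 0.0002, -0.28, 0, 0], [0, -0.0005, 0.0002, -0.28, 0, 0], [0, -0.0005, 0.0002, -0.28, 0, 0], [0, 0, 0, 0, 0, 0], [0, 0, 0, 0, 0, 0], [0, 0, 0, 0, 0, 0], [0, 0, 0, 0, 0, 0], [0, 0, 0, 0, 0, 0]],
])

```text
clock: 11.3
tool_pos: [0.5197, 0.0431, 0.2686]
tool_rot: [0.328, 0.627, -0.328, 0.626]
wrist_force: [2.2, 5.8, 0.9]
opening: 0.0003
```

```bash
python3 st.py
```

```text
11.3 theta 0.1893377021220694 lever-frame 0.04881785532527 0.10503393509293843 F tool [-0.9391  5.1278 -3.4891] [ 0.9399 -0.3505 -0.1268]
```

>>> step_arm([
  [[0, -0.0005, -0.0003, -0.28, 0, 0], [0, -0.0005, -0.0003, -0.28, 0, 0], [0, -0.0005, -0.0003, -0.28, 0, 0], [0, 0, 0, 0, 0, 0], [0, 0, 0, 0, 0, 0], [0, 0, 0, 0, 0, 0], [0, 0, 0, 0, 0, 0], [0, 0, 0, 0, 0, 0]],
])

```text
clock: 12.3
tool_pos: [0.5181, 0.0429, 0.2686]
tool_rot: [0.323, 0.629, -0.323, 0.629]
wrist_force: [2.7, 4.1, 0.6]
opening: -0.0001
```

```bash
python3 st.py
```

```text
12.3 theta 0.20390188860462616 lever-frame 0.04883135612429854 0.10508225499001299 F tool [-0.6128  4.6392 -1.7717] [ 0.7148 -0.4163 -0.0474]
```

>>> step_arm([
  [[0, -0.0005, -0.0003, -0.28, 0, 0], [0, -0.0005, -0.0003, -0.28, 0, 0], [0, -0.0005, -0.0003, -0.28, 0, 0], [0, 0, 0, 0, 0, 0], [0, 0, 0, 0, 0, 0], [0, 0, 0, 0, 0, 0], [0, 0, 0, 0, 0, 0], [0, 0, 0, 0, 0, 0]],
])

```text
clock: 13.3
tool_pos: [0.5164, 0.0426, 0.2687]
tool_rot: [0.319, 0.631, -0.319, 0.631]
wrist_force: [2.8, 4.4, -0.3]
opening: 0.0002
```

```bash
python3 st.py
python3 - <<'E'
from station import env
import cv2
for n in ['side','wrist']:
    cv2.imwrite(f'pics/{n}3.png',env.capture(n)[:,:,::-1])
t=cv2.imread('pics/side3.png')[150:350,290:470]; cv2.imwrite('pics/side3z.png',cv2.resize(t,None,fx=3,fy=3,interpolation=cv2.INTER_CUBIC))
E
```

```text
13.3 theta 0.21858087155776257 lever-frame 0.0489207500472958 0.10512816385297626 F tool [ 0.3265  4.8367 -1.8794] [ 0.6682 -0.4796 -0.0616]
```

View pics/side3z.png

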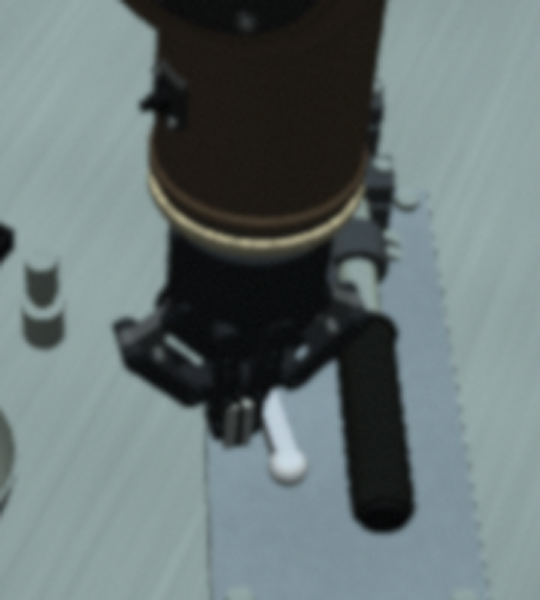

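View pics/wrist3.png

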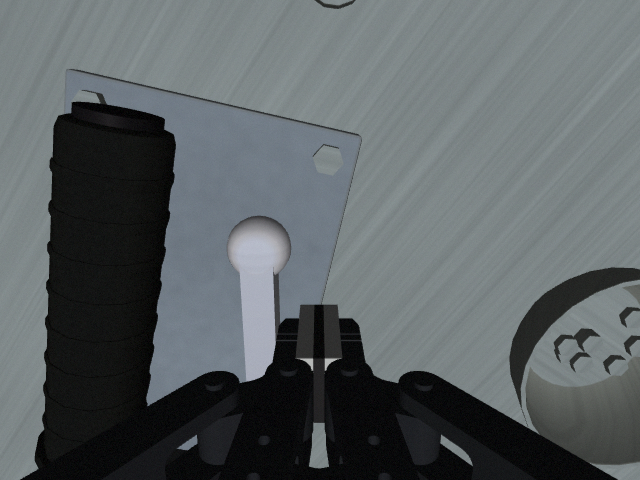

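>>> step_arm([
  [[0, -0.0005, -0.0003, -0.28, 0, 0], [0, -0.0005, -0.0003, -0.28, 0, 0], [0, -0.0005, -0.0003, -0.28, 0, 0], [0, 0, 0, 0, 0, 0], [0, 0, 0, 0, 0, 0], [0, 0, 0, 0, 0, 0], [0, 0, 0, 0, 0, 0], [0, 0, 0, 0, 0, 0]],
])

```text
clock: 14.4
tool_pos: [0.5148, 0.0424, 0.2687]
tool_rot: [0.314, 0.634, -0.314, 0.634]
wrist_force: [3.6, 3.0, -2.3]
opening: 0.0001
```

```bash
python3 st.py
```

```text
14.4 theta 0.2333025455095758 lever-frame 0.048977032000770415 0.10517751307718777 F tool [ 2.2875  4.6346 -0.1834] [ 0.5128 -0.5036 -0.0546]
```

>>> step_arm([
  [[0, -0.0005, -0.00025, -0.28, 0, 0], [0, -0.0005, -0.00025, -0.28, 0, 0], [0, -0.0005, -0.00025, -0.28, 0, 0], [0, 0, 0, 0, 0, 0], [0, 0, 0, 0, 0, 0], [0, 0, 0, 0, 0, 0], [0, 0, 0, 0, 0, 0], [0, 0, 0, 0, 0, 0]],
])

```text
clock: 15.4
tool_pos: [0.5132, 0.042, 0.2687]
tool_rot: [0.309, 0.636, -0.309, 0.636]
wrist_force: [3.5, 2.3, -2.1]
opening: 0.0005
```

```bash
python3 st.py
```

```text
15.4 theta 0.2478792222111335 lever-frame 0.049025656090737946 0.10519010942474923 F tool [2.122  4.178  0.3807] [ 0.4701 -0.5753  0.0114]
```

>>> step_arm([
  [[0, -0.0005, -0.00025, -0.28, 0, 0], [0, -0.0005, -0.00025, -0.28, 0, 0], [0, -0.0006, -0.00025, -0.28, 0, 0], [0, 0, 0, 0, 0, 0], [0, 0, 0, 0, 0, 0], [0, 0, 0, 0, 0, 0], [0, 0, 0, 0, 0, 0], [0, 0, 0, 0, 0, 0]],
])

```text
clock: 16.4
tool_pos: [0.5115, 0.0416, 0.2687]
tool_rot: [0.305, 0.638, -0.305, 0.638]
wrist_force: [4.4, 2.4, -1.7]
opening: -0.0001
```

```bash
python3 st.py
```

```text
16.4 theta 0.26257089982914256 lever-frame 0.04897434373957033 0.1052230666558444 F tool [1.7477 4.977  0.8757] [ 0.3684 -0.6409 -0.0171]
```

>>> step_arm([
  [[0, -0.0005, -0.0002, -0.28, 0, 0], [0, -0.0005, -0.0002, -0.28, 0, 0], [0, -0.0005, -0.0002, -0.28, 0, 0], [0, 0, 0, 0, 0, 0], [0, 0, 0, 0, 0, 0], [0, 0, 0, 0, 0, 0], [0, 0, 0, 0, 0, 0], [0, 0, 0, 0, 0, 0]],
])

```text
clock: 17.4
tool_pos: [0.5101, 0.0413, 0.2687]
tool_rot: [0.3, 0.64, -0.3, 0.64]
wrist_force: [5.7, 5.4, -2.5]
opening: -0.0003
```

```bash
python3 st.py
```

```text
17.4 theta 0.27733435961035363 lever-frame 0.04922091220695852 0.10510082456548854 F tool [ 2.5295  7.8534 -0.4956] [ 0.7859 -0.8316 -0.0122]
```

>>> step_arm([
  [[0, -0.0003, 0, 0, 0, 0], [0, -0.0003, 0, 0, 0, 0], [0, 0, 0, 0, 0, 0], [0, 0, 0, 0, 0, 0], [0, 0, 0, 0, 0, 0], [0, 0, 0, 0, 0, 0], [0, 0, 0, 0, 0, 0], [0, 0, 0, 0, 0, 0]],
])

```text
clock: 18.4
tool_pos: [0.5097, 0.041, 0.2688]
tool_rot: [0.3, 0.64, -0.3, 0.64]
wrist_force: [5.6, 7.8, -3.0]
opening: -0.0002
```

```bash
python3 st.py
```

```text
18.4 theta 0.2771828728844912 lever-frame 0.048758261020189174 0.10514921367764747 F tool [ 3.0198  9.2803 -2.4712] [ 1.2114 -0.9826  0.0378]
```

>>> step_arm([
  [[0, -0.0004, 0, 0, 0, 0], [0, -0.0004, 0, 0, 0, 0], [0, 0, 0, 0, 0, 0], [0, 0, 0, 0, 0, 0], [0, 0, 0, 0, 0, 0], [0, 0, 0, 0, 0, 0], [0, 0, 0, 0, 0, 0], [0, 0, 0, 0, 0, 0]],
])

```text
clock: 19.4
tool_pos: [0.5092, 0.0408, 0.2688]
tool_rot: [0.3, 0.64, -0.3, 0.641]
wrist_force: [7.4, 11.1, -4.1]
opening: 0.0004
```

```bash
python3 st.py;  python3 - <<'E'
from station import env
import cv2
for n in ['side','wrist']:
    cv2.imwrite(f'pics/{n}4.png',env.capture(n)[:,:,::-1])
E
```

```text
19.4 theta 0.27717251119279324 lever-frame 0.04822907174689851 0.10527927290909167 F tool [ 4.1663 12.7849 -3.8219] [ 1.8022 -1.0624 -0.0592]
```

View pics/wrist4.png

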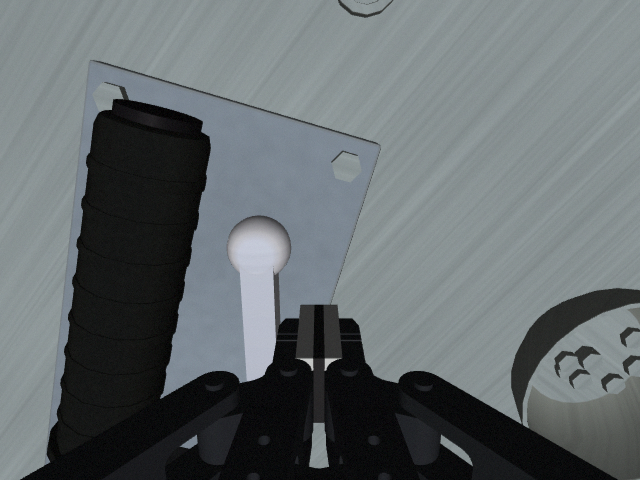

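>>> step_arm([
  [[0, 0.0036, 0.0018, 2, 0, 0], [0, 0.0037, 0.0018, 2, 0, 0], [0, 0.0037, 0.0018, 2, 0, 0], [0, 0.0037, 0.0018, 2, 0, 0], [0, 0.0037, 0.0018, 2, 0, 0], [0, 0.0037, 0.0018, 2, 0, 0], [0, 0.0037, 0.0018, 2, 0, 0], [0, 0.0037, 0.0018, 1.9, 0, 0]],
])

```text
clock: 20.5
tool_pos: [0.5412, 0.0442, 0.2687]
tool_rot: [0.386, 0.593, -0.386, 0.592]
wrist_force: [2.2, 3.6, -0.8]
opening: 0.0
```

>>> step_arm([
  [[0, 0.002, 0, 0, 0, 0], [0, 0.002, 0, 0, 0, 0], [0, 0.002, 0, 0, 0, 0], [0, 0.002, 0, 0, 0, 0], [0, 0.002, 0, 0, 0, 0], [0, 0.002, 0, 0, 0, 0], [0, 0, 0, 0, 0, 0], [0, 0, 0, 0, 0, 0]],
])

```text
clock: 21.5
tool_pos: [0.5522, 0.0489, 0.2687]
tool_rot: [0.386, 0.593, -0.386, 0.593]
wrist_force: [-0.9, -0.3, 0.7]
opening: 0.0005
```

```bash
python3 st.py;  python3 - <<'E'
from station import env
import cv2
for n in ['side','wrist']:
    cv2.imwrite(f'pics/{n}5.png',env.capture(n)[:,:,::-1])
t=cv2.imread('pics/side5.png')[150:350,290:470]; cv2.imwrite('pics/side5z.png',cv2.resize(t,None,fx=3,fy=3,interpolation=cv2.INTER_CUBIC))
E
```

```text
21.5 theta -0.00024648044890412946 lever-frame 0.060194477392486324 0.10449527976102413 F tool [-0.6523 -0.9248 -0.0715] [-0.019  -0.0542  0.015 ]
```

View pics/wrist5.png

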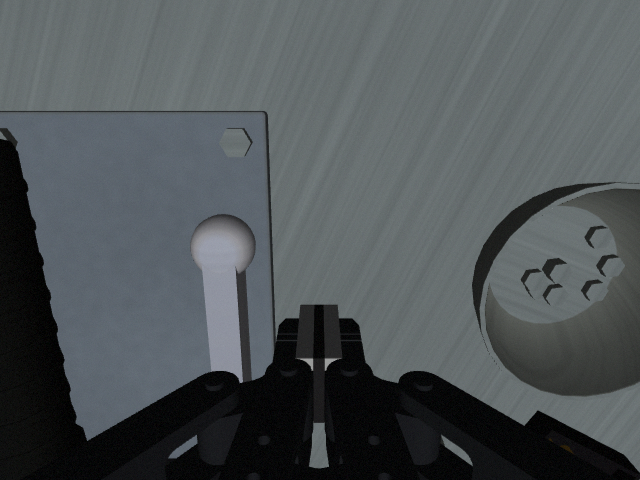

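View pics/side5z.png

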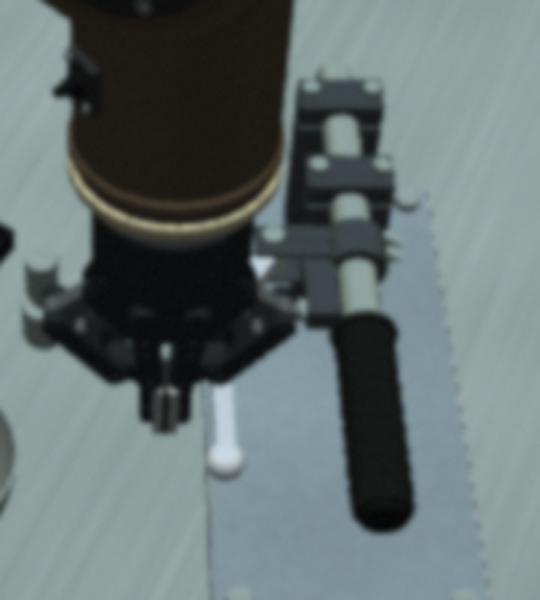

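>>> step_arm([
  [[0, -0.0018, 0, 0, 0, 0], [0, -0.0018, 0, 0, 0, 0], [0, -0.0018, 0, 0, 0, 0], [0, -0.0018, 0, 0, 0, 0], [0, -0.0018, 0, 0, 0, 0], [0, -0.0018, 0, 0, 0, 0], [0, -0.0005, 0, 0, 0, 0], [0, 0, 0, 0, 0, 0]],
])

```text
clock: 22.6
tool_pos: [0.5421, 0.0444, 0.2687]
tool_rot: [0.386, 0.593, -0.386, 0.593]
wrist_force: [0.8, 1.0, 0.2]
opening: -0.0003
```

>>> step_arm([
  [[0, -0.0021, -0.001, -1.15, 0, 0], [0, -0.0021, -0.001, -1.15, 0, 0], [0, -0.0021, -0.001, -1.15, 0, 0], [0, -0.0021, -0.001, -1.15, 0, 0], [0, -0.0021, -0.001, -1.15, 0, 0], [0, -0.0021, -0.001, -1.15, 0, 0], [0, -0.0021, -0.001, -1.15, 0, 0], [0, -0.0021, -0.001, -1.15, 0, 0]],
])

```text
clock: 23.6
tool_pos: [0.5233, 0.0436, 0.2687]
tool_rot: [0.337, 0.622, -0.336, 0.622]
wrist_force: [2.9, -0.8, -0.9]
opening: -0.0002
```

>>> step_arm([
  [[0, -0.0013, -0.0006, -0.7, 0, 0], [0, -0.0013, -0.0006, -0.7, 0, 0], [0, -0.0013, -0.0006, -0.7, 0, 0], [0, -0.0013, -0.0006, -0.7, 0, 0], [0, -0.0013, -0.0006, -0.7, 0, 0], [0, -0.0013, -0.0006, -0.7, 0, 0], [0, 0, 0, 0, 0, 0], [0, 0, 0, 0, 0, 0]],
])

```text
clock: 24.6
tool_pos: [0.515, 0.0421, 0.2687]
tool_rot: [0.314, 0.634, -0.314, 0.634]
wrist_force: [5.1, 0.7, 1.0]
opening: -0.0003
```

```bash
python3 st.py
```

```text
24.6 theta 0.2334360076609489 lever-frame 0.04894630919150852 0.10484171763288232 F tool [-0.9893  4.4237  2.5344] [ 0.1097 -0.6341  0.062 ]
```

>>> step_arm([
  [[0, -0.0008, -0.0002, -0.42, 0, 0], [0, -0.0008, -0.0002, -0.42, 0, 0], [0, -0.0008, -0.0002, -0.42, 0, 0], [0, -0.0008, -0.0003, -0.42, 0, 0], [0, -0.0008, -0.0003, -0.42, 0, 0], [0, -0.0008, -0.0003, -0.42, 0, 0], [0, 0, 0, 0, 0, 0], [0, 0, 0, 0, 0, 0]],
])

```text
clock: 25.6
tool_pos: [0.5102, 0.0407, 0.2687]
tool_rot: [0.3, 0.64, -0.3, 0.64]
wrist_force: [5.0, 9.7, 0.1]
opening: -0.0
```

```bash
python3 st.py
```

```text
25.6 theta 0.2775166213842622 lever-frame 0.048994402062667385 0.10454979688011785 F tool [-0.0577 10.0592 -4.1942] [ 1.4459 -0.672  -0.0775]
```

>>> step_arm([
  [[0, -0.0003, -0.0002, 0, 0, 0], [0, -0.0003, -0.0002, 0, 0, 0], [0, 0, 0, 0, 0, 0], [0, 0, 0, 0, 0, 0], [0, 0, 0, 0, 0, 0], [0, 0, 0, 0, 0, 0], [0, 0, 0, 0, 0, 0], [0, 0, 0, 0, 0, 0]],
])

```text
clock: 26.6
tool_pos: [0.5098, 0.0406, 0.2688]
tool_rot: [0.3, 0.64, -0.3, 0.641]
wrist_force: [5.1, 8.3, -1.2]
opening: 0.0003
```

```bash
python3 st.py;  python3 - <<'E'
from station import env
import cv2
for n in ['side','wrist','top']:
    cv2.imwrite(f'pics/{n}6.png',env.capture(n)[:,:,::-1])
t=cv2.imread('pics/side6.png')[150:350,290:470]; cv2.imwrite('pics/side6z.png',cv2.resize(t,None,fx=3,fy=3,interpolation=cv2.INTER_CUBIC))
E
python3 st.py
```

```text
26.6 theta 0.27757623830518546 lever-frame 0.0486171101295313 0.10478024158944906 F tool [ 1.1698  9.2691 -3.1312] [ 1.3259 -0.9564 -0.0308]
26.75 theta 0.2776335636675283 lever-frame 0.04862639975066661 0.10476507405520166 F tool [ 0.2136 10.76   -2.4991] [ 1.3639 -0.9756 -0.011 ]
```

View pics/wrist6.png

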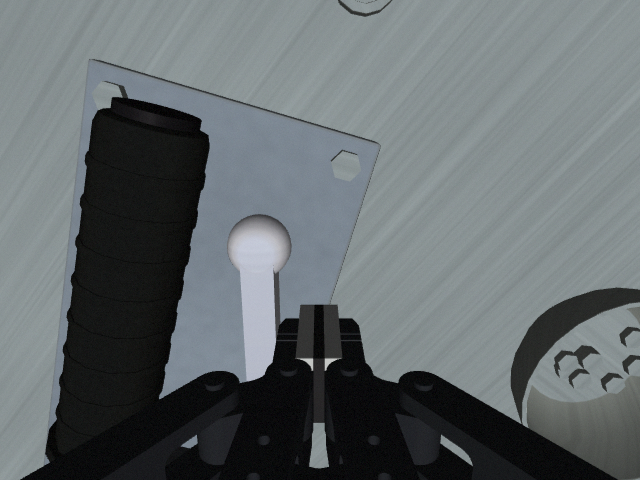

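View pics/side6z.png

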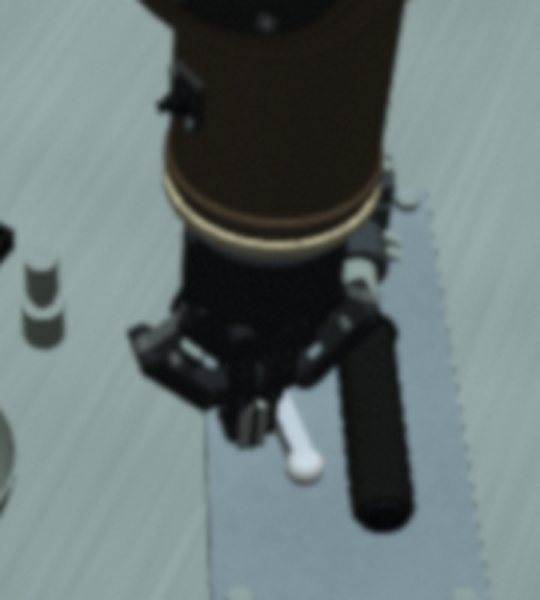

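>>> step_arm([
  [[0, -0.0004, -0.0002, 0, 0, 0], [0, 0, 0, 0, 0, 0], [0, 0, 0, 0, 0, 0], [0, 0, 0, 0, 0, 0], [0, 0, 0, 0, 0, 0], [0, 0, 0, 0, 0, 0], [0, 0, 0, 0, 0, 0], [0, 0, 0, 0, 0, 0]],
])

```text
clock: 27.75
tool_pos: [0.5095, 0.0405, 0.2688]
tool_rot: [0.3, 0.64, -0.3, 0.641]
wrist_force: [7.6, 8.9, -1.6]
opening: -0.0004
```

```bash
python3 st.py
python3 - <<'E'
from h import *
from station import env
import cv2
cv2.imwrite('pics/side7.png',env.capture('side')[:,:,::-1])
for n in (4,6,7):
    g=cv2.imread(f'pics/side{n}.png',0)[285:320,375:410].astype(float)
    m=g>170
    ys,xs=np.nonzero(m);print(n,m.sum(),375+xs.mean(),285+ys.mean())
    c=env.get_calibration('side')
# expected ball px for angles
al=np.radians(23.9)
for th in (.25,.27,.29):
    a=al+th;p=np.array([.5395,-.071])+np.array([.0312*np.cos(a)-.1414*np.sin(a),.0312*np.sin(a)+.1414*np.cos(a)]);print(th,proj(c,[*p,.112]))
E
python3 st.py
```

```text
27.75 theta 0.2776715501140388 lever-frame 0.048357240635971126 0.1048916676616847 F tool [ 1.6119 11.5458 -1.9622] [ 1.4199 -1.0986 -0.0218]
4 161 389.70186335403724 296.93167701863354
6 166 389.4156626506024 296.93975903614455
7 161 389.6770186335404 297.00621118012424
0.25 [388.3339 305.1928]
0.27 [390.2522 305.1423]
0.29 [392.1659 305.0605]
27.8 theta 0.27759774959569145 lever-frame 0.048337382401504723 0.10487834987801643 F tool [ 1.8798 10.6281 -2.5548] [ 1.382  -1.1353 -0.053 ]
```

```bash
python3 - <<'E'
from station import env
print(env.job_done())
E
python3 st.py
```

```text
the job is handed in; nothing more can be done
None
the job is handed in; nothing more can be done
```

I pressed the brake lever in against its stop screw, let it spring fully out, pressed it in again, and handed the job in while still holding it there. I used the back of the shut fingers throughout.

- **First press:** the push force rose only slowly to about 5 N, then jumped at a lever angle of about 0.27 rad. I ended it at about 12.8 N, with each extra millimetre adding several newtons, which means the lever was hard up against the stop.
- **Release:** I backed off until the finger was about 11 mm clear. Wrist force was near zero, and the ball on the lever's end was back where it started in the side picture.
- **Second press, held:** the push force was about 11 N, roughly twice the spring's own force. The ball was within 0.3 pixel of where it ended the first press, and it did not move further in when I pushed slightly harder.

**Other checks:** I never gripped the lever, and the gripper stayed clear of the bar in the pictures. I did not measure whether the other things on the bench had moved; those visible in the later pictures looked in place, and the wrench was mostly out of view. Hand-in came at 27.8 s.

**Disagreements:** the fingers felt 2 to 4 N of sideways friction, with its direction changing as my path drifted slightly off the lever's arc. The side-picture brightness centroid of the ball lay about 8 pixels above where I calculated the ball's centre. Its column matched an angle of about 0.27 rad, so I used it only to compare pictures.

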